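# Take the rotor nut off the centrifuge

## Task

The centrifuge rotor has to come out for cleaning, so take off the round hand nut in its middle that clamps it. Nobody remembers whether this machine has a right-hand or a left-hand thread: try turning the nut one way and, if it will not go, the other; unscrew it until it comes free by itself, do not wrench it off. Lift it straight off, and finish while still holding the nut in the gripper, a hand's breadth (about 10 cm) above where it sat, leaving the bottles, tray and tape on the counter undisturbed.

Things in the scene. Friction and masses are not known exactly. Their poses are not given: they have to be found in the camera images.
- nut_head (a point): Centre of the knurled round head of the aluminium hand nut: grip here from above. Nut 47 mm high, upright on the hub: head 54 mm across, 17 mm high, over a skirt 51 mm across, 30 mm high. Point on the axis, 38.5 mm above the underside. z up the axis; x, y turn with the nut (x along the centrifuge's x at the start). 0.15 kg.
- rotor_nut: The same nut, origin at the centre of its underside. Tightening way: does not turn, 5 degrees of give. Loosening way, which is counter-clockwise or clockwise from above and differs between starts: turns easily, rising 1.8 mm per rad; from 1.9 rad on it lifts straight off; stops at 2.35 rad. Until then it lifts 2 mm at most. Stays as turned when let go.
- centrifuge: White benchtop centrifuge, fixed, shaft locked. Origin on the counter under the rotor axis, z up. Housing 280 mm (x) by 290 mm (y), top at 184 mm, with an open round bowl 206 mm across. Panel on the +y side; on the -y side a hood 212 mm high (y -145 to -207 mm) and the open lid leaning away, up to 430 mm high. In the bowl the rotor, 192 mm across, its rim 138 mm up.
- hub_seat (a point): Centre of the rotor hub's flat top (56 mm across), 170 mm above the counter, where the nut's underside sits at the start; axes as for centrifuge. The threaded shaft end, 26 mm thick (39 mm over the thread), stands 28 mm above it inside the nut.
- infusion_bottle: Bystander: upright glass bottle, 62 mm in diameter, 125 mm high, origin under its centre. Leave alone.
- disinfectant: Bystander: upright white bottle, 64 mm in diameter, 180 mm high, origin under its centre. Leave alone.
- swab_tray: Bystander: open white tray 160 x 110 x 35 mm, origin under its centre. Leave alone.
- tape_roll: Bystander: roll of tape lying flat, 64 mm in diameter, 25 mm high, origin under its centre. Leave alone.
There are look-alikes about, which are no part of the job. There is more than one size of the rotor_nut; the one meant has the size given above.

How it is judged:
By the outcome, as a careful person would: the job done as asked, in the order asked, and still so for the second after the job is handed in, while the arm keeps its last pose, push and grip.
It also fails if it takes over 64 s, if anything falls off the work surface, if the arm or the gripper's body presses on something with over 40 N, if the wrist force passes 120 N, or if a joint passes its speed limit or range.

## Robot

A 6-joint arm with a two-finger parallel gripper is mounted at the origin on the work surface. World frame = base frame: x ahead of the robot, y to its left, z up, the work surface at z = 0. Lengths are in m, angles in rad, forces in N, time in s.
With the tool pointing down it reaches from about 0.375 to 0.975 m from the base axis. Payload 3.8 kg.
Tool frame: the origin (TCP) lies midway between the tips of the shut fingers; the grasp point (between the pads) lies 19 mm behind it; z points along the fingers, y is the direction in which the jaws open and shut (so a half turn about z gives the same grasp; the last joint's range is limited). The gripper opens to 85 mm and grips with 20 to 120 N. Pads are 22 mm wide; open, the fingers measure 114 mm over their backs; the gripper's body (76 mm by 85 mm) begins 54 mm behind the grasp point. The pads swing forward as they close: fully open they stand 13 mm farther back than shut.
Start: joints at [1.135, 0.264, 1.604, -0, 1.274, -0.037], TCP at [0.262, 0.622, 0.231] pointing down, gripper open.
Joint ranges: [-2.63, 2.63], [-0.94, 2.18], [0.31, 2.57], [-1.31, 4.45], [0, 2.66], [-2.55, 2.55]. Speed limits (rad/s): [2.57, 2.57, 3.14, 3.14, 3.14, 3.14].

## Interface

Orientations are given as a rotation vector (axis times angle).
In Python, from workcell import bot gives the robot as it stands. The module is installed in compiled form; this text tells all that it offers.
- The arm moves only by the tool play_rows, never from a script. Its argument "series" is a list of rows, each an object with "translation": the shift along the tool's x, y, z in m, a list of three; "spin": the turn about the tool's z in units of 5 degrees (1.0 is 5 degrees). In form: [{"translation": [dx, dy, dz], "spin": spin}, ...]. A call has 1 to 5 rows; each row shifts and turns the commanded pose from where the row before left it, along the tool's axes as they then stand; what a row does not reach is not made up. A row lasts 1/10 s, in which the tool goes at most 50 mm and 8.59 degrees, less where a joint would pass 70% of its speed; a pose out of reach is approached as far as the arm can. A call is refused whole if a number of a shift passes 0.05 or a number of a turn 1, either way. A call with a gripper value outside its range is refused whole. "jaw" is the gripper's target within -1 to 1 (fully open at 1, half-way at 0, shut at -1), set as the call begins (left out, the last holds). The fingers move at their own pace and stop on an object; "force" is the grip in N (left out, the last holds). Time passes only in rows, so rows that do not move let the fingers close. It gives the time, the measured TCP pose, the force and the opening at its end, in the units of the state.
- bot.read_state(): the state, without advancing time (a new reading comes with each control period).
- bot.read_camera(name): name is "scene" or "top"; returns the picture (420x560x3 uint8, blue, green, red); there is no depth.
- bot.get_calibration(name): a dict with "fov_y" (degrees; the focal length in pixels is half the picture's height over the tangent of half this angle, whatever the lens; pixels are square), "cx", "cy" (the principal point, pixels), "k1" (the pictures are not rectified: a ray, as slopes to the right and down, at radius r is drawn at 1 + k1 r^2 times it, then the intrinsics apply), "R" (3x3) and "t" (3): a world point X has camera coordinates R X + t. Camera axes: x right, y down, z forward; pixel columns grow to the right and rows downward; lengths in m; the calibration is good to about 2 mm. A picture is of the moment at which its call begins. get_calibration takes no time and is no camera call.
- bot.finish_job(): hands the job in, once; it reports no verdict.
The state is a dict: "time": time; "q": joint angles; "joint_vel": joint speeds; "joint_torque": joint torques, N m; "tool_pos": TCP position; "tcp_rot": TCP orientation; "wrist_force": force on the tool from outside, world axes, zero at the start; "torque": the same for the moment, N m; "width": opening from 0.0 (shut) to 1.0 (fully open).
Only numpy, scipy, OpenCV 4.12 (cv2) and the standard library are available. Lean on these libraries where they do the work, as an engineer would, in place of code of your own. Each camera call takes 0.05 s, during which the arm holds its last target. There are 200 camera calls.

## Working session

There is one attempt and no reset: what is moved stays moved. The work goes in short steps, Python scripts to look and compute and a tool call to move; the robot and the scene stay as the last step left them, time stands still between calls to the robot, and variables do not carry over. Pictures are saved under pics/ and viewed, about 8 in all and at most 12, crops included, and the job is handed in when it is done.

Besides the shell and the picture viewer there is one more tool, called after "Call:" in YAML: its name, and indented under it one key for each argument. play_rows: Moves the arm, as the interface text tells. Its arguments: {"type":"object","properties":{"series":{"type":"array","items":{"type":"object","properties":{"translation":{"type":"array","items":{"type":"number"}},"spin":{"type":"number"}}}},"jaw":{"type":"number"},"force":{"type":"number"}},"required":["series"]}

```bash
mkdir -p pics; cat > h.py <<'E'
import numpy as np, cv2
from workcell import bot
from scipy.spatial.transform import Rotation as Ro
def K(c):
    f=210/np.tan(np.radians(c["fov_y"])/2); return np.array([[f,0,c["cx"]],[0,f,c["cy"]],[0,0,1.]])
def dist(c): return np.array([c["k1"],0,0,0.])
def ray(n,uv):
    c=bot.get_calibration(n); p=cv2.undistortPoints(np.array([[uv]],float),K(c),dist(c))[0,0]
    R=np.array(c["R"]);t=np.array(c["t"]); return -R.T@t, R.T@np.array([p[0],p[1],1])
def onz(n,uv,z):
    o,d=ray(n,uv); return o+d*(z-o[2])/d[2]
def proj(n,X):
    c=bot.get_calibration(n); R=np.array(c["R"]);t=np.array(c["t"])
    return cv2.projectPoints(np.atleast_2d(np.array(X,float)),cv2.Rodrigues(R)[0],t,K(c),dist(c))[0][:,0]
E
python3 - <<'E'
from h import *
for n in("scene","top"):
    cv2.imwrite(f"pics/{n}0.png",bot.read_camera(n)); c=bot.get_calibration(n); print(n,c["fov_y"],c["k1"],ray(n,(280,210)))
print(bot.read_state())
E
```

```text
scene 55.75794765496969 -0.10984439193962481 (array([1.18125867, 0.10727773, 1.16431757]), array([-0.55796788, -0.11913845, -0.82130434]))
top 46.9499782999313 0.021355227816802373 (array([ 0.2450732 , -0.04273942,  1.44256342]), array([ 0.17413776, -0.01228508, -0.98473548]))
{'time': 0.1, 'q': array([ 1.13511255e+00,  2.64670713e-01,  1.60526659e+00,  2.08704858e-05,
        1.27371653e+00, -3.69176376e-02]), 'joint_vel': array([-0.00061811, -0.0013656 , -0.00218992, -0.00034402,  0.0023442 ,
       -0.00095123]), 'joint_torque': array([ 9.47500484e-05, -5.16708148e+01, -3.68587911e+01, -1.92689627e-04,
        6.46429180e-03,  1.77270158e-05]), 'tool_pos': array([0.2618095 , 0.62142119, 0.23007558]), 'tcp_rot': array([-0.62214819, -3.07885899,  0.00313988]), 'wrist_force': array([ 0.18239677, -0.13859517, -0.22478343]), 'torque': array([ 0.04252532, -0.00881707,  0.01922976]), 'width': 1.0000572467765128}
```

View pics/scene0.png

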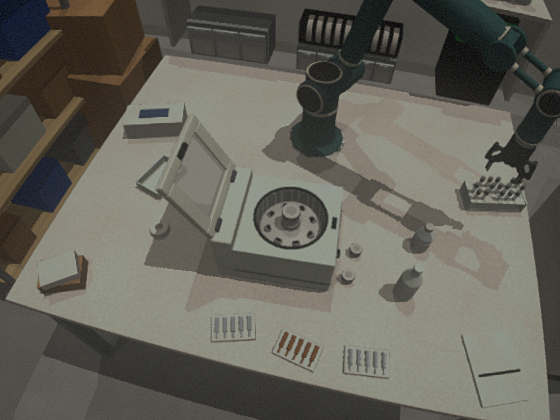

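View pics/top0.png

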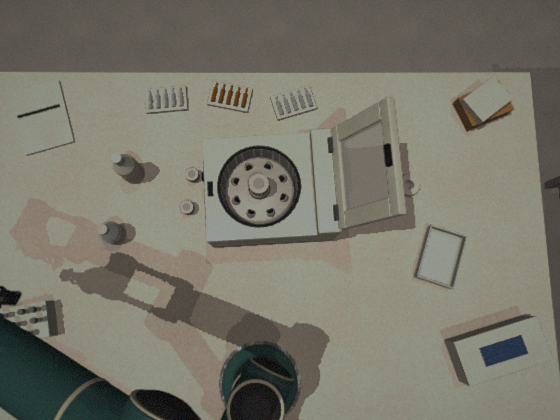

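Scene view: the rotor nut is at about (291,212), and at (260,184) in the top view. Possible mix-ups are the loose nuts/caps on the counter at scene (355,249), (347,277) and (159,230), which are top (193,174), (187,207) and (412,187). The one clamped in the rotor's middle is the one I want, so I'll check it in a close crop.

```bash
python3 - <<'E'
from h import *
a=cv2.imread("pics/scene0.png")[177:247,247:337]; b=cv2.imread("pics/top0.png")[149:219,215:305]
s=lambda i:cv2.resize(i,None,fx=4.4,fy=6*4.4/6,interpolation=cv2.INTER_CUBIC)
cv2.imwrite("pics/crop.png",np.hstack([s(a),s(b)]))
p=onz("top",(260,184),.217); q=onz("scene",(291,207),.217); print(p,q)
# triangulate housing corners in top view, z=.184
for uv in [(205,139),(207,241),(338,232),(311,130)]: print(uv,onz("top",uv,.184))
E
```

```text
[ 0.53031637 -0.00608779  0.217     ] [ 0.51962092 -0.00135479  0.217     ]
(205, 139) [0.66279817 0.14486962 0.184     ]
(207, 241) [0.38505679 0.13230688 0.184     ]
(338, 232) [ 0.4093548  -0.21040164  0.184     ]
(311, 130) [ 0.68884253 -0.14287574  0.184     ]
```

View pics/crop.png

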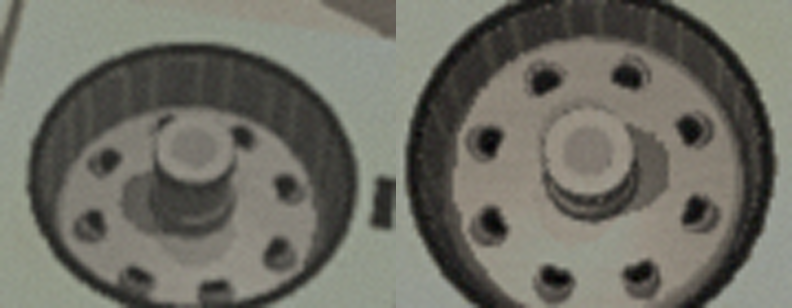

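The crop shows the knurled head standing in the rotor's centre. Its top disc is centred near scene (290.2,211) and top (258.6,183.5), and is about 21 px across, which is 54 mm and matches the description.

```bash
python3 - <<'E'
from h import *
S,T=(290.2,210.8),(258.6,183.5)
o1,d1=ray("scene",S);o2,d2=ray("top",T)
A=np.c_[d1,-d2];x=np.linalg.lstsq(A,o2-o1,rcond=None)[0];print("tri",o1+d1*x[0],o2+d2*x[1])
print(onz("top",T,.217),onz("scene",S,.217))
# bowl rim: dark mask centre (outer edge at z .184)
for n,c in(("top",(259,187)),("scene",(291,217))):
    g=cv2.cvtColor(bot.read_camera(n),cv2.COLOR_BGR2GRAY)
    m=(cv2.GaussianBlur(g,(3,3),0)<105).astype(np.uint8)
    cs,_=cv2.findContours(m,cv2.RETR_EXTERNAL,cv2.CHAIN_APPROX_NONE)
    for k in cs:
        if len(k)>20 and cv2.pointPolygonTest(k,c,False)>0 or (len(k)>60 and abs(k[:,0].mean(0)-c).max()<20):
            e=cv2.fitEllipse(k); print(n,e,onz(n,e[0],.184),cv2.boundingRect(k))
s=bot.read_state();R=Ro.from_rotvec(s["tcp_rot"]).as_matrix();print(R.round(4))
E
```

```text
tri [ 0.53191496 -0.00097385  0.21487047] [ 0.53213851 -0.00237047  0.21487682]
[ 0.53164206 -0.00244028  0.217     ] [ 0.53337139 -0.00073105  0.217     ]
top ((258.6222839355469, 186.06753540039062), (81.38069152832031, 83.4179458618164), 85.34534454345703) [ 0.53233856 -0.00146538  0.184     ] (217, 145, 85, 83)
scene ((290.1975402832031, 217.67974853515625), (62.120513916015625, 74.45396423339844), 92.74785614013672) [0.53506086 0.00082639 0.184     ] (253, 187, 75, 63)
scene ((271.6883544921875, 215.76223754882812), (468.53857421875, 599.4358520507812), 92.71548461914062) [ 0.54148275 -0.05417128  0.184     ] (0, 0, 560, 420)
[[-9.215e-01  3.883e-01 -6.000e-04]
 [ 3.883e-01  9.215e-01 -1.400e-03]
 [ 1.000e-04 -1.500e-03 -1.000e+00]]
```

Both views agree: the nut axis is at about (0.5325, -0.001), the head top is about 0.215 high (expected 0.217), and the bowl centre is concentric with it. I'll lift first and spin the tool so that joint 6 is near 0 at the nut, leaving room to turn either way.

Call:
play_rows:
  series:
    - {"translation":[0,0,-0.025],"spin":1}
    - {"translation":[0,0,-0.025],"spin":1}
    - {"translation":[0,0,-0.025],"spin":1}
    - {"translation":[0,0,-0.025],"spin":1}
    - {"translation":[0,0,-0.02],"spin":1}
  jaw: 1
  force: 40

```text
time: 0.7
tool_pos: [0.2622, 0.6222, 0.3529]
tcp_rot: [-1.279, -2.869, -0.002]
wrist_force: [0.2, -0.0, -0.9]
width: 1.001
```

Call:
play_rows:
  series:
    - {"translation":[0,0,0],"spin":1}
    - {"translation":[0,0,0],"spin":1}
    - {"translation":[0,0,0],"spin":1}
    - {"translation":[0,0,0],"spin":1}
    - {"translation":[0,0,0],"spin":1}

```text
time: 1.2
tool_pos: [0.2621, 0.6219, 0.3509]
tcp_rot: [1.87, 2.524, -0.001]
wrist_force: [-0.1, -0.4, -0.9]
width: 0.998
```

Call:
play_rows:
  series:
    - {"translation":[0,0,0],"spin":1}
    - {"translation":[0,0,0],"spin":1}
    - {"translation":[0,0,0],"spin":1}
    - {"translation":[0,0,0],"spin":0}

```text
time: 1.6
tool_pos: [0.262, 0.6219, 0.3509]
tcp_rot: [2.179, 2.262, -0.001]
wrist_force: [-0.4, -0.6, 0.7]
width: 1.002
```

```bash
cat > w.py <<'E'
from h import *
import sys
s=bot.read_state();R=Ro.from_rotvec(s["tcp_rot"]).as_matrix()
np.set_printoptions(precision=4,suppress=True)
print(s["time"],s["q"],s["tool_pos"],s["wrist_force"],s["torque"],s["width"]);print(R)
if len(sys.argv)>3: print("tool shift",R.T@(np.array(sys.argv[1:4],float)-s["tool_pos"]))
E
python3 w.py 0.5325 -0.001 0.33
```

```text
1.6 [ 1.1351  0.2183  1.4438 -0.      1.4801  1.0978] [0.262  0.6219 0.3509] [-0.3796 -0.6427  0.743 ] [-0.0186 -0.0234 -0.0242] 1.0017017401891306
[[-0.0373  0.9993 -0.0003]
 [ 0.9993  0.0373 -0.0006]
 [-0.0006 -0.0003 -1.    ]]
tool shift [-0.6325  0.247   0.0212]
```

Call:
play_rows:
  series:
    - {"translation":[-0.042,0.0165,0],"spin":0}
    - {"translation":[-0.042,0.0165,0],"spin":0}
    - {"translation":[-0.042,0.0165,0],"spin":0}
    - {"translation":[-0.042,0.0165,0],"spin":0}
    - {"translation":[-0.042,0.0165,0],"spin":0}

```text
time: 2.1
tool_pos: [0.3527, 0.4136, 0.3512]
tcp_rot: [2.176, 2.266, 0.0]
wrist_force: [0.6, -0.2, 0.6]
width: 0.997
```

Call:
play_rows:
  series:
    - {"translation":[-0.042,0.0165,0],"spin":0}
    - {"translation":[-0.042,0.0165,0],"spin":0}
    - {"translation":[-0.042,0.0165,0],"spin":0}
    - {"translation":[-0.042,0.0165,0],"spin":0}
    - {"translation":[-0.042,0.0165,0],"spin":0}

```text
time: 2.6
tool_pos: [0.443, 0.2068, 0.3515]
tcp_rot: [2.176, 2.265, 0.001]
wrist_force: [1.3, -0.3, 0.5]
width: 0.998
```

Call:
play_rows:
  series:
    - {"translation":[-0.042,0.0165,0],"spin":0}
    - {"translation":[-0.042,0.0165,0],"spin":0}
    - {"translation":[-0.042,0.0165,0],"spin":0}
    - {"translation":[-0.042,0.0165,0],"spin":0}
    - {"translation":[-0.042,0.0165,0],"spin":0}

```text
time: 3.1
tool_pos: [0.5334, -0.0001, 0.3514]
tcp_rot: [2.177, 2.265, 0.001]
wrist_force: [1.1, 0.2, 0.3]
width: 0.996
```

Call:
play_rows:
  series:
    - {"translation":[0,0,0.02],"spin":0}
    - {"translation":[0,0,0.02],"spin":0}
    - {"translation":[0,0,0.02],"spin":0}
    - {"translation":[0,0,0],"spin":0}
    - {"translation":[0,0,0],"spin":0}

```text
time: 3.6
tool_pos: [0.5328, 0.0018, 0.2912]
tcp_rot: [-2.178, -2.264, 0.001]
wrist_force: [-0.1, 0.4, 0.3]
width: 1.004
```

```bash
python3 w.py 0.5325 -0.001 0.187; python3 - <<'E'
from h import *
a=bot.read_camera("scene")[150:250,220:350]; b=bot.read_camera("top")[129:239,190:330]
cv2.imwrite("pics/c2.png",np.hstack([cv2.resize(x,(395,300),interpolation=cv2.INTER_CUBIC) for x in(a,b)]))
E
```

```text
3.6 [-0.0434 -0.0387  1.8286 -0.      1.3525 -0.0821] [0.5328 0.0018 0.2912] [-0.0708  0.4219  0.3375] [0.0052 0.0365 0.0075] 1.0044645501614196
[[-0.0387  0.9993 -0.0009]
 [ 0.9993  0.0387  0.    ]
 [ 0.0001 -0.0009 -1.    ]]
tool shift [-0.0028 -0.0004  0.1042]
```

View pics/c2.png

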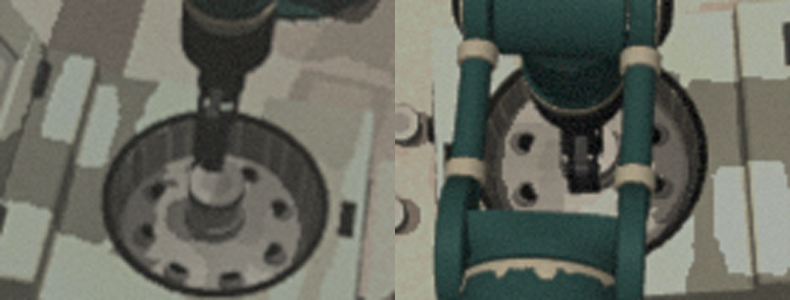

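The view shows the open gripper above the nut, aligned with it. Now I'll descend.

Call:
play_rows:
  series:
    - {"translation":[-0.003,0,0.02],"spin":0}
    - {"translation":[0,0,0.02],"spin":0}
    - {"translation":[0,0,0.02],"spin":0}
    - {"translation":[0,0,0.01],"spin":0}
    - {"translation":[0,0,0.01],"spin":0}

```text
time: 4.2
tool_pos: [0.5339, -0.0011, 0.2119]
tcp_rot: [2.178, 2.262, 0.002]
wrist_force: [-0.3, -0.5, 0.4]
width: 0.997
```

Call:
play_rows:
  series:
    - {"translation":[0,0,0.008],"spin":0}
    - {"translation":[0,0,0.008],"spin":0}
    - {"translation":[0,0,0.008],"spin":0}
    - {"translation":[0,0,0],"spin":0}
    - {"translation":[0,0,0],"spin":0}

```text
time: 4.7
tool_pos: [0.5332, -0.0012, 0.1873]
tcp_rot: [-2.179, -2.263, 0.0]
wrist_force: [-0.0, -0.0, -0.1]
width: 1.001
```

Call:
play_rows:
  series:
    - {"translation":[0,0,0],"spin":0}
    - {"translation":[0,0,0],"spin":0}
    - {"translation":[0,0,0],"spin":0}
    - {"translation":[0,0,0],"spin":0}
    - {"translation":[0,0,0],"spin":0}
  jaw: -1
  force: 40

```text
time: 5.2
tool_pos: [0.5322, -0.0013, 0.1882]
tcp_rot: [-2.178, -2.262, 0.002]
wrist_force: [-5.0, -0.4, 5.7]
width: 0.62
```

```bash
python3 w.py
```

```text
5.2 [-0.0491  0.0272  1.9551 -0.0003  1.1613 -0.0866] [ 0.5322 -0.0013  0.1882] [-4.9734 -0.3928  5.6929] [0.0159 0.8032 0.0387] 0.6198776811117669
[[-0.0376  0.9993 -0.002 ]
 [ 0.9993  0.0376 -0.0002]
 [-0.0001 -0.002  -1.    ]]
```

Call:
play_rows:
  series:
    - {"translation":[0,0,0],"spin":0}
    - {"translation":[0,0,0],"spin":0}
    - {"translation":[0,0,0],"spin":0}
    - {"translation":[0,0,0],"spin":0}
  force: 60

```text
time: 5.6
tool_pos: [0.5322, -0.0013, 0.1883]
tcp_rot: [-2.178, -2.262, 0.002]
wrist_force: [-5.8, 1.1, 6.3]
width: 0.613
```

```bash
python3 w.py; python3 - <<'E'
from h import *
a=bot.read_camera("scene")[160:240,240:344]
cv2.imwrite("pics/c3.png",cv2.resize(a,(624,480),interpolation=cv2.INTER_CUBIC))
E
```

```text
5.6 [-0.0491  0.027   1.955  -0.0003  1.1614 -0.0866] [ 0.5322 -0.0013  0.1883] [-5.7925  1.0647  6.3481] [-0.0181  0.8399 -0.0079] 0.612868756757489
[[-0.0376  0.9993 -0.0019]
 [ 0.9993  0.0376 -0.0002]
 [-0.0001 -0.0019 -1.    ]]
```

View pics/c3.png

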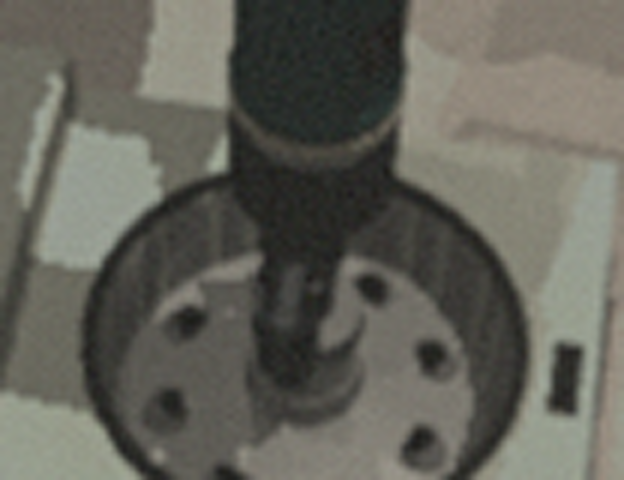

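The nut is gripped. The width of 0.613 is about 52 mm and the forces are small. I'll try counter-clockwise first (spin negative), following the thread's rise.

Call:
play_rows:
  series:
    - {"translation":[0,0,0],"spin":-0.5}
    - {"translation":[0,0,0],"spin":-0.5}
    - {"translation":[0,0,-0.0002],"spin":-0.5}
    - {"translation":[0,0,0],"spin":-0.5}
    - {"translation":[0,0,0],"spin":0}

```text
time: 6.15
tool_pos: [0.5324, -0.001, 0.1883]
tcp_rot: [-1.975, -2.441, 0.0]
wrist_force: [-4.3, 0.8, 5.6]
width: 0.613
```

```bash
python3 w.py
```

```text
6.15 [-0.0492  0.0271  1.9549  0.0011  1.161  -0.2596] [ 0.5324 -0.001   0.1883] [-4.3067  0.8362  5.569 ] [ 0.1991  0.8191 -0.9226] 0.6128979423460789
[[-0.2084  0.978  -0.0014]
 [ 0.978   0.2084  0.001 ]
 [ 0.0013 -0.0011 -1.    ]]
```

The moment is -0.92 N m after 10°, so it is resisting. I'll compare with the other way.

Call:
play_rows:
  series:
    - {"translation":[0,0,0],"spin":0.5}
    - {"translation":[0,0,0],"spin":0.5}
    - {"translation":[0,0,0],"spin":0.5}
    - {"translation":[0,0,0],"spin":0.5}
    - {"translation":[0,0,0],"spin":0}

```text
time: 6.65
tool_pos: [0.5321, -0.0016, 0.1883]
tcp_rot: [-2.18, -2.261, 0.003]
wrist_force: [-6.8, -0.7, 7.3]
width: 0.613
```

```bash
python3 w.py
```

```text
6.65 [-0.0491  0.0271  1.955  -0.001   1.1616 -0.0853] [ 0.5321 -0.0016  0.1883] [-6.8276 -0.6759  7.2993] [-0.159   0.91   -0.0574] 0.613272399694352
[[-0.0365  0.9993 -0.0021]
 [ 0.9993  0.0365 -0.0009]
 [-0.0008 -0.0021 -1.    ]]
```

Call:
play_rows:
  series:
    - {"translation":[0,0,0],"spin":0.5}
    - {"translation":[0,0,0],"spin":0.5}
    - {"translation":[0,0,-0.0003],"spin":0.5}
    - {"translation":[0,0,0],"spin":0.5}
    - {"translation":[0,0,0],"spin":0}

```text
time: 7.15
tool_pos: [0.5318, -0.0016, 0.1883]
tcp_rot: [-2.368, -2.062, 0.004]
wrist_force: [-6.9, -1.5, 5.4]
width: 0.615
```

```bash
python3 w.py
```

```text
7.15 [-0.0492  0.0269  1.9551 -0.0011  1.1624  0.0893] [ 0.5318 -0.0016  0.1883] [-6.9397 -1.4821  5.4039] [-0.1661  1.0319 -0.0466] 0.615478766783002
[[ 0.1375  0.9905 -0.0028]
 [ 0.9905 -0.1376 -0.0009]
 [-0.0012 -0.0027 -1.    ]]
```

Clockwise turns freely (-0.05 N m), so it is a left-hand thread. I'll unscrew clockwise, rising with it.

Call:
play_rows:
  series:
    - {"translation":[0,0,-0.0002],"spin":1}
    - {"translation":[0,0,-0.0001],"spin":1}
    - {"translation":[0,0,-0.0002],"spin":1}
    - {"translation":[0,0,-0.0001],"spin":1}
    - {"translation":[0,0,-0.0002],"spin":1}

```text
time: 7.65
tool_pos: [0.531, -0.0014, 0.1886]
tcp_rot: [-2.76, -1.497, 0.007]
wrist_force: [-8.5, -0.4, 5.2]
width: 0.617
```

Call:
play_rows:
  series:
    - {"translation":[0,0,-0.0002],"spin":1}
    - {"translation":[0,0,-0.0001],"spin":1}
    - {"translation":[0,0,-0.0002],"spin":1}
    - {"translation":[0,0,-0.0001],"spin":1}
    - {"translation":[0,0,-0.0002],"spin":1}

```text
time: 8.15
tool_pos: [0.5305, -0.0009, 0.1894]
tcp_rot: [-3.018, -0.865, 0.009]
wrist_force: [-9.5, 1.0, 6.0]
width: 0.612
```

```bash
python3 w.py
```

```text
8.15 [-0.0487  0.0256  1.9544  0.0001  1.1677  0.9641] [ 0.5305 -0.0009  0.1894] [-9.5235  1.0123  6.0338] [0.2575 1.5562 0.2986] 0.6124492769547741
[[ 0.8483  0.5294 -0.006 ]
 [ 0.5295 -0.8483  0.0004]
 [-0.0049 -0.0035 -1.    ]]
```

Call:
play_rows:
  series:
    - {"translation":[-0.002,-0.001,-0.0002],"spin":0}
    - {"translation":[0,0,-0.0001],"spin":1}
    - {"translation":[0,0,-0.0002],"spin":1}
    - {"translation":[0,0,-0.0001],"spin":1}
    - {"translation":[0,0,-0.0002],"spin":1}

```text
time: 8.65
tool_pos: [0.5299, -0.0005, 0.1902]
tcp_rot: [-3.123, -0.328, 0.003]
wrist_force: [-4.3, 2.9, 3.5]
width: 0.613
```

Call:
play_rows:
  series:
    - {"translation":[0,0,-0.0002],"spin":1}
    - {"translation":[0,0,-0.0001],"spin":1}
    - {"translation":[0,0,-0.0002],"spin":1}
    - {"translation":[0,0,-0.0001],"spin":1}
    - {"translation":[0,0,0],"spin":0}

```text
time: 9.15
tool_pos: [0.5299, 0.0, 0.1908]
tcp_rot: [-3.132, 0.217, 0.004]
wrist_force: [-4.3, 5.4, 3.3]
width: 0.617
```

```bash
python3 w.py
```

```text
9.15 [-0.0486  0.0207  1.9567  0.0028  1.1666  1.6596] [0.5299 0.     0.1908] [-4.3216  5.4177  3.2803] [ 0.8767  0.799  -0.0072] 0.6172965808698475
[[ 0.9904 -0.138  -0.0023]
 [-0.138  -0.9904  0.0026]
 [-0.0026 -0.0023 -1.    ]]
```

Turned about 100°. 4 more units bring it to about 120°, past the 109° release and short of the 135° stop. Then a small lift will test whether it is free.

Call:
play_rows:
  series:
    - {"translation":[-0.001,-0.001,-0.0002],"spin":1}
    - {"translation":[0,0,-0.0001],"spin":1}
    - {"translation":[0,0,-0.0002],"spin":1}
    - {"translation":[0,0,-0.0001],"spin":1}
    - {"translation":[0,0,0],"spin":0}

```text
time: 9.65
tool_pos: [0.5299, 0.0006, 0.1915]
tcp_rot: [-3.048, 0.756, 0.001]
wrist_force: [-2.8, 3.8, 1.9]
width: 0.617
```

```bash
python3 w.py
```

```text
9.65 [-0.0469  0.0188  1.9573  0.0018  1.166   2.0092] [0.5299 0.0006 0.1915] [-2.8256  3.8469  1.9103] [ 0.7288  0.3583 -0.0076] 0.6174881704009416
[[ 0.8842 -0.4671 -0.0004]
 [-0.4671 -0.8842  0.0017]
 [-0.0011 -0.0013 -1.    ]]
```

Call:
play_rows:
  series:
    - {"translation":[0,0,-0.001],"spin":0}
    - {"translation":[0,0,-0.001],"spin":0}
    - {"translation":[0,0,-0.001],"spin":0}
    - {"translation":[0,0,-0.001],"spin":0}
    - {"translation":[0,0,0],"spin":0}

```text
time: 10.15
tool_pos: [0.5297, 0.0006, 0.1941]
tcp_rot: [-3.049, 0.752, 0.002]
wrist_force: [0.7, 4.4, -3.5]
width: 0.613
```

```bash
python3 w.py
```

```text
10.15 [-0.0469  0.0169  1.9543  0.0018  1.1717  2.0068] [0.5297 0.0006 0.1941] [ 0.7382  4.3999 -3.5129] [ 0.853   0.0084 -0.0292] 0.61322889063355
[[ 0.8853 -0.465  -0.0012]
 [-0.465  -0.8853  0.0017]
 [-0.0019 -0.0009 -1.    ]]
```

Call:
play_rows:
  series:
    - {"translation":[0,0,-0.001],"spin":0}
    - {"translation":[0,0,-0.001],"spin":0}
    - {"translation":[0,0,-0.001],"spin":0}
    - {"translation":[0,0,0],"spin":0}

```text
time: 10.55
tool_pos: [0.5298, 0.0004, 0.1973]
tcp_rot: [-3.049, 0.753, 0.002]
wrist_force: [0.1, 5.0, -4.6]
width: 0.614
```

```bash
python3 w.py
```

```text
10.55 [-0.0471  0.0143  1.9507  0.0015  1.1777  2.0076] [0.5298 0.0004 0.1973] [ 0.1196  5.0227 -4.6333] [ 0.8911 -0.0423  0.0067] 0.6144781448974359
[[ 0.885  -0.4657 -0.001 ]
 [-0.4657 -0.885   0.0014]
 [-0.0015 -0.0008 -1.    ]]
```

It rises 3 mm with only 4.6 N, so it is free. Carrying on straight up.

Call:
play_rows:
  series:
    - {"translation":[-0.0005,-0.001,-0.003],"spin":0}
    - {"translation":[0,0,-0.004],"spin":0}
    - {"translation":[0,0,-0.004],"spin":0}
    - {"translation":[0,0,-0.004],"spin":0}
    - {"translation":[0,0,-0.004],"spin":0}

```text
time: 11.05
tool_pos: [0.5305, 0.0003, 0.2183]
tcp_rot: [3.049, -0.756, 0.002]
wrist_force: [0.1, -0.3, -0.8]
width: 0.611
```

```bash
python3 w.py; python3 - <<'E'
from h import *
a=bot.read_camera("scene")[150:240,240:357]
cv2.imwrite("pics/c4.png",cv2.resize(a,(624,480),interpolation=cv2.INTER_CUBIC))
E
```

```text
11.05 [-0.0459 -0.0019  1.9272 -0.0007  1.2153  2.0112] [0.5305 0.0003 0.2183] [ 0.0765 -0.2876 -0.8141] [-0.0095  0.012   0.0031] 0.6106201004398037
[[ 0.8842 -0.4671  0.0011]
 [-0.4671 -0.8842 -0.0007]
 [ 0.0013  0.0001 -1.    ]]
```

View pics/c4.png

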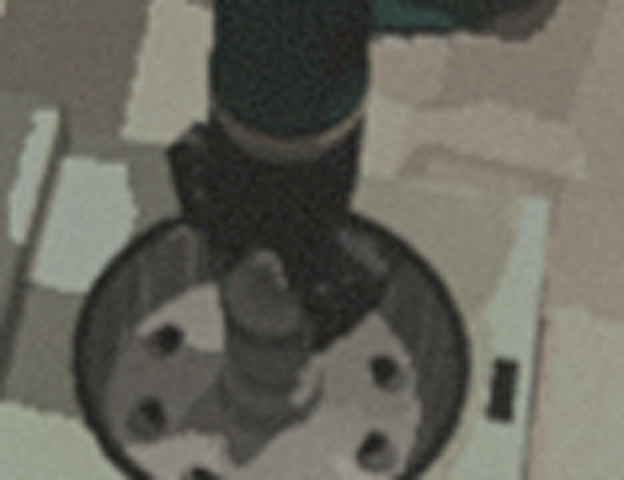

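The nut is in the jaws, with the bare hub and shaft showing under it, and the forces are near its weight. Now to 10 cm.

Call:
play_rows:
  series:
    - {"translation":[0,0,-0.012],"spin":0}
    - {"translation":[0,0,-0.015],"spin":0}
    - {"translation":[0,0,-0.018],"spin":0}
    - {"translation":[0,0,-0.015],"spin":0}
    - {"translation":[0,0,-0.01],"spin":0}

```text
time: 11.6
tool_pos: [0.531, 0.0007, 0.2901]
tcp_rot: [-3.049, 0.756, -0.005]
wrist_force: [-0.5, 0.4, -1.8]
width: 0.615
```

Call:
play_rows:
  series:
    - {"translation":[0,0,0],"spin":0}
    - {"translation":[0,0,0],"spin":0}
    - {"translation":[0,0,0],"spin":0}
    - {"translation":[0,0,0],"spin":0}
    - {"translation":[0,0,0],"spin":0}

```text
time: 12.1
tool_pos: [0.5297, 0.0008, 0.2865]
tcp_rot: [3.049, -0.756, -0.002]
wrist_force: [0.3, 0.0, -1.0]
width: 0.611
```

```bash
python3 w.py; python3 - <<'E'
from h import *
a=bot.read_camera("scene")[100:310,140:450]
cv2.imwrite("pics/c5.png",cv2.resize(a,(790,535),interpolation=cv2.INTER_CUBIC))
E
```

```text
12.1 [-0.0455 -0.0422  1.8407 -0.      1.3447  2.0114] [0.5297 0.0008 0.2865] [ 0.3202  0.0375 -0.9945] [ 0.0258 -0.0619 -0.0021] 0.6105993567839064
[[ 0.8842 -0.4671 -0.0016]
 [-0.4671 -0.8842  0.0001]
 [-0.0014  0.0007 -1.    ]]
```

View pics/c5.png

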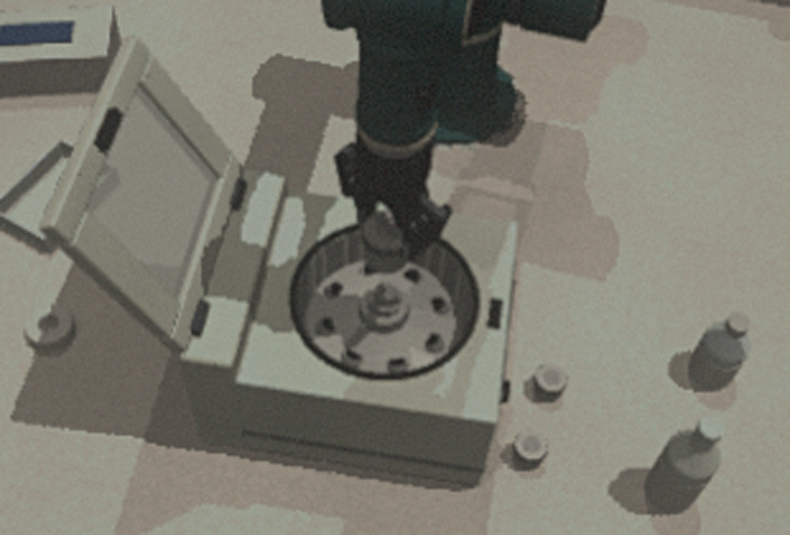

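The nut is held clear above the bare threaded shaft (crop (385,235) against (385,300)). The bottles, tray and tape are where they were. Handing in.

```bash
python3 -c "
from workcell import bot
print(bot.finish_job())"
```

```text
the job is handed in; nothing more can be done
None
```

The nut is off and held in the gripper, about 98 mm above where it sat, by the tool height (0.1883 → 0.2865 m). The job was handed in at about 12 s.

- **Thread:** I tried counter-clockwise first, and it resisted with 0.92 N m within 10°. Clockwise it turned freely (about 0.05 N m), so this machine has a left-hand thread.
- **Unscrewing:** I turned it clockwise about 120° while rising with the thread. It then came up with under 5 N and was lifted straight off.
- **Last checks:** The wrist force was about 1 N and the grip opening was steady at 0.61. The last picture shows the bare threaded shaft below the nut, and the bottles, tray and tape looked unmoved by eye.
- **Off from plan:** My first estimate of the nut's axis was 2–3 mm out in x. This gave up to 9.5 N of side force during the turn, and I corrected it on the way. The grip opening also reads about 52 mm on a 54 mm head, so the opening reading may be slightly off or the pads may have sat low. The hold did not slip.

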